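# Fit the pivot shaft of a tube rocker

### The job

Put the steel pivot shaft into the tube rocker: take it from its rest by the black grip and slide it, nose first, in through the blue bearing plate, then the white lug of the tube tray, then the bare metal plate, until its brass collar sits flush against the blue plate. Leave it there released and at rest, and do not push away or knock over the jug, beaker, bottle, jar or tube rack on the bench.

Things in the scene. Friction and masses are not known exactly. Their poses are not given: they have to be found in the camera images.
- shaft: Loose pivot shaft, 200 mm long, 0.14 to 0.28 kg, starts level in the cradle. Origin: on its axis, centre of the collar's nose-side face; +y along the shaft to the nose. y = 0 to 132 mm: steel rod 14 mm in diameter, tapering to 6 mm at the nose, y = 144. y = -6 to 0: brass collar (stop) 34 mm in diameter. y = -56 to -6: black grip, 22 mm square, sides along x and z. Balances at about y = +34 mm.
- nose (a point): The shaft's nose end, on its axis, 144 mm from the collar face along the shaft's +y.
- grip (a point): Middle of the shaft's black square grip (22 x 22 mm, 50 mm long), on its axis, 31 mm from the collar face along the shaft's -y. To be taken from above across its two upright sides; at the start it is 60 mm above the bench and free on both sides.
- cradle: Fixed grey rest, base 60 x 180 x 8 mm high, long along its y; two V posts about 65 mm high at y = -30 and +65 mm. Origin at bench level, on its middle line. The shaft starts in the Vs, parallel to this y axis, its axis 60 mm above the bench, collar face at about y = -45 mm, nose towards +y.
- rocker: Fixed tube rocker, base 100 x 140 x 10 mm, origin: centre of its underside. Three upright walls across its y axis, tops at 127 mm, each with an 18 mm round hole at x = 0, 105 mm above the bench, with a 3 mm chamfer on the -y side: blue entry plate (y = -55 to -45 mm), white tray lug (-6 to +6 mm), bare metal plate (+45 to +55 mm). Plates 70 mm wide, lug 44 mm. The shaft goes in towards +y.
- bore_in (a point): Centre of the hole's mouth on the outer face of the blue plate (its -y face); same axes as the rocker.
- bore_out (a point): Centre of the hole on the outer face of the bare metal plate (its +y face), 110 mm from bore_in along the rocker's +y; same axes as the rocker.
- tube_rack: Bystander: loose aluminium rack 75 x 200 mm with black-capped tubes, 102 mm high. Origin at the centre of its underside.
- jug: Bystander: loose clear jug with a handle, 116 mm in diameter, 150 mm high. Origin at the centre of its underside.
- beaker: Bystander: loose glass beaker, 70 mm in diameter, 80 mm high. Origin at the centre of its underside.
- amber_bottle: Bystander: loose amber bottle, 64 mm in diameter, 130 mm high. Origin at the centre of its underside.
- yellow_jar: Bystander: loose yellow jar, 70 mm in diameter, 90 mm high. Origin at the centre of its underside.
Mind the look-alikes: they are no part of the job. There is more than one size of the shaft; the one meant has the size given above.

How it is judged:
By the outcome, as a careful person would: the job done as asked, in the order asked, and still so for the second after the job is handed in, with the robot touching nothing.
It also fails if it takes over 43 s, if anything falls off the work surface, if the arm or the gripper's body presses on something with over 40 N, if the wrist force passes 120 N, or if a joint passes its speed limit or range.

### The arm

A 7-joint arm with a two-finger parallel gripper is mounted at the origin on the work surface. World frame = base frame: x ahead of the robot, y to its left, z up, the work surface at z = 0. Lengths are in m, angles in rad, forces in N, time in s.
With the tool pointing down it reaches from about 0.425 to 0.925 m from the base axis. Payload 6.8 kg.
Tool frame: the origin (TCP) lies midway between the tips of the shut fingers; the grasp point (between the pads) lies 19 mm behind it; z points along the fingers, y is the line along which they close (so a half turn about z gives the same grasp; the last joint's range is limited). The gripper opens to 85 mm and grips with 20 to 120 N. Pads are 22 mm wide; open, the fingers measure 114 mm over their backs; the gripper's body (76 mm by 85 mm) begins 54 mm behind the grasp point. The pads swing forward as they close: fully open they stand 13 mm farther back than shut.
Start: joints at [1.134, 0.477, 0.022, 1.555, -0.011, 1.109, -0.083], TCP at [0.218, -0.639, 0.231] pointing down, gripper open.
Joint ranges: [-2.96, 2.96], [-0.34, 2.1], [-1.41, 1.46], [0.24, 2.44], [-1.37, 4.51], [0.17, 1.92], [-2.96, 2.96]. Speed limits (rad/s): [2.39, 2.39, 3.14, 3.14, 3.14, 3.14, 3.14].

### API

Orientations are given as a unit quaternion [w, x, y, z].
In Python, from station import * gives the robot as it stands.
- The arm moves only by the shell command python3 -m creep 'ROWS' [FORCE]. ROWS is JSON, a list of rows, each a list of 7 numbers: the gripper command: -1 is shut, 1 is fully open, values between are in proportion, then the shift along the world's x, y, z in mm, then the turn, a rotation vector about the world's x, y, z in rad. A call has 1 to 5 rows; each row shifts and turns the commanded pose from where the row before left it; what a row does not reach is not made up. A row lasts 1/8 s, in which the tool goes at most 62.5 mm and 10.7 degrees, less where a joint would pass 70% of its speed; a pose out of reach is approached as far as the arm can. A call is refused whole if a number of a shift passes 62.5 or a number of a turn 0.188, either way. A call with a gripper value outside its range is refused whole. The fingers move at their own pace and stop on an object; FORCE is the grip in N (left out, the last holds). Time passes only in rows, so rows that do not move let the fingers close. It gives the time, the measured TCP pose, the force, the opening and the grip force at its end, in the units of the state.
- get_obs(): the state, without advancing time (a new reading comes with each control period).
- read_camera(name): name is "scene" or "top" or "wrist"; returns (picture, depth): 400x640x3 uint8, red, green, blue; 400x640 float32, m along the optical axis (not along the pixel's ray), 0 where there is no reading.
- camera_params(name): a dict with "intrinsics" (3x3 intrinsics, pixels), "cam_to_world" (4x4, takes a point from camera to world coordinates); the wrist camera has in their place "mount" (4x4, takes a point from camera to tool coordinates, whose origin is the TCP and whose axes are the flange's). Camera axes: x right, y up, looking along -z (the intrinsics and any distortion apply to the point x, -y, -z); pixel columns grow to the right and rows downward; lengths in m; the calibration is good to about 2 mm. The wrist camera is an equidistant fisheye: a pixel r from the principal point sees the ray r / f radians off the axis. A picture is of the moment at which its call begins: read the wrist's pose just before it. camera_params takes no time and is no camera call.
- hand_in(): hands the job in; it is judged then, once.
The state is a dict: "t": time; "q": joint angles; "joint_vel": joint speeds; "joint_torque": joint torques, N m; "eef_pos": TCP position; "tool_rot": TCP orientation; "contact_force": force on the tool from outside, world axes, zero at the start; "torque": the same for the moment, N m; "gripper_width": opening from 0.0 (shut) to 1.0 (fully open); "grasp_force": force on a finger pad.
Only numpy, scipy, OpenCV 4.12 (cv2) and the standard library are available. Lean on these libraries where they do the work, as an engineer would, in place of code of your own. Each camera call takes 0.05 s, during which the arm holds its last target. There are 200 camera calls.

## Working session

There is one attempt and no reset: what is moved stays moved. The work goes in short steps, Python scripts to look and compute and a shell command to move; the robot and the scene stay as the last step left them, time stands still between calls to the robot, and variables do not carry over. Pictures are saved under pics/ and viewed, at most 10 in all, crops included, and the job is handed in when it is done.

```bash
mkdir -p pics; cat > h.py <<'E'
from station import *
import numpy as np, cv2
from scipy.spatial.transform import Rotation as R
def save(n,im): cv2.imwrite('pics/'+n,cv2.cvtColor(im,cv2.COLOR_RGB2BGR))
def ray(cam,u,v):
    p=camera_params(cam);K=np.array(p['intrinsics']);T=np.array(p['cam_to_world'])
    d=np.array([(u-K[0,2])/K[0,0],-(v-K[1,2])/K[1,1],-1.])
    return T[:3,3],T[:3,:3]@d
def onz(cam,u,v,z):
    o,d=ray(cam,u,v);return o+d*(z-o[2])/d[2]
def dep(cam,u,v,D):
    o,d=ray(cam,u,v);return o+d*D[int(round(v)),int(round(u))]
E
python3 - <<'E'
from h import *
for c in ['top','scene']:
    im,d=read_camera(c);save(c+'0.png',im);np.save(c+'0.npy',d);np.save(c+'im0.npy',im)
    p=camera_params(c);print(c,p)
print(camera_params('wrist'));print(get_obs())
E
```

```text
top {'intrinsics': array([[372.11024399,   0.        , 319.74969654],
       [  0.        , 372.11024399, 200.92504797],
       [  0.        ,   0.        ,   1.        ]]), 'cam_to_world': array([[-0.12651388,  0.97017687, -0.20676335,  0.37924897],
       [-0.99195851, -0.12298974,  0.02986369,  0.01866598],
       [ 0.00354329,  0.20887883,  0.97793511,  0.97603929],
       [ 0.        ,  0.        ,  0.        ,  1.        ]])}
scene {'intrinsics': array([[400.48723561,   0.        , 317.34487339],
       [  0.        , 400.48723561, 201.21512638],
       [  0.        ,   0.        ,   1.        ]]), 'cam_to_world': array([[-0.85095981, -0.44613204,  0.27718876,  0.89263913],
       [ 0.5251998 , -0.72849954,  0.43983359,  0.57985104],
       [ 0.00570803,  0.51986019,  0.85423229,  1.17811873],
       [ 0.        ,  0.        ,  0.        ,  1.        ]])}
{'intrinsics': array([[309.70691629,   0.        , 316.17725313],
       [  0.        , 309.70691629, 203.94486867],
       [  0.        ,   0.        ,   1.        ]]), 'mount': array([[-8.90216698e-04,  9.60564765e-01,  2.78
[... 344 characters left out ...]
 0.02234322,  1.55635437, -0.01147731,
        1.1092783 , -0.08308728]), 'joint_vel': array([-1.40584847e-03, -2.69102889e-03,  1.07742871e-04, -1.84418397e-03,
        1.11895376e-03, -7.62869430e-04,  9.43238258e-05]), 'joint_torque': array([ 3.90591624e-03, -5.97758424e+01,  1.61310352e+00, -2.81954116e+01,
        1.27829664e-02,  5.01861039e-03, -4.96577840e-06]), 'eef_pos': array([ 0.21777589, -0.63834429,  0.23040483]), 'tool_rot': array([-8.01806289e-04,  9.86512755e-01,  1.63682311e-01, -2.04776869e-04]), 'contact_force': array([-0.62504286,  0.79388935, -0.30522638]), 'torque': array([-0.04669091, -0.01908045, -0.06085381]), 'grasp_force': 0.0, 'gripper_width': 0.9976945137249923}
```

View pics/top0.png

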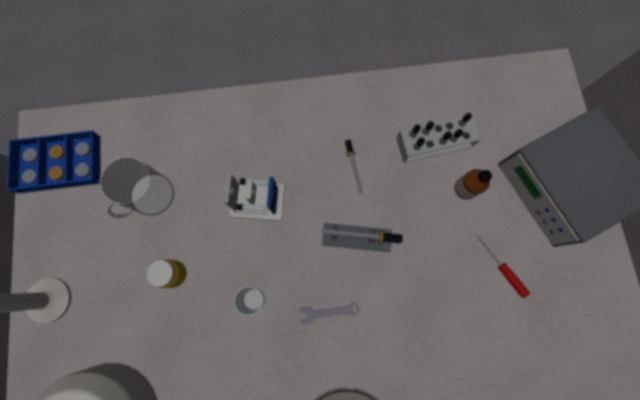

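View pics/scene0.png

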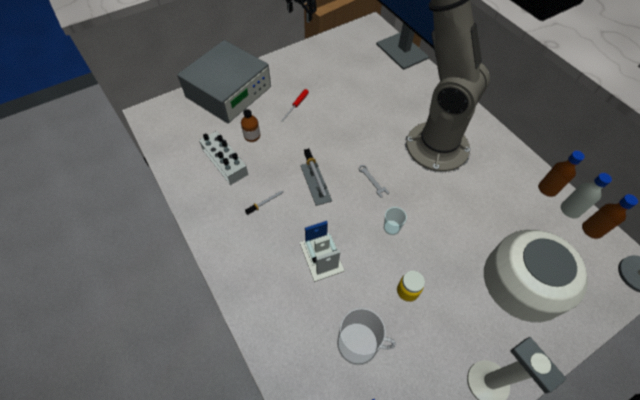

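Top view: the shaft could be the piece in the cradle (grip ~(393,238), nose ~(327,232)), the loose look-alike on the bench (grip ~(350,148)), or the screwdriver (513,280). By the description, I choose the one in the cradle. The rocker is at ~(256,197), with its blue plate at (272,195). I'll check the choice with a crop and measure.

```bash
python3 - <<'E'
from h import *
im=np.load('topim0.npy');D=np.load('top0.npy')
a=cv2.resize(im[140:260,215:415],None,fx=4,fy=4,interpolation=cv2.INTER_CUBIC);save('crop1.png',a)
hsv=cv2.cvtColor(im,cv2.COLOR_RGB2HSV)
# depth cloud of the region
vv,uu=np.mgrid[150:256,215:415]
P=np.array([dep('top',u,v,D) for u,v in zip(uu.ravel(),vv.ravel())]).reshape(106,200,3)
H=hsv[150:256,215:415];
def rep(n,m):
    p=P[m];print(n,len(p),p.mean(0).round(4),p.min(0).round(3),p.max(0).round(3))
    q=p[:,:2]-p[:,:2].mean(0);w,v=np.linalg.eigh(q.T@q);print('  dir',np.degrees(np.arctan2(v[1,1],v[0,1])).round(2))
U,V=uu,vv
cr=(U>318)&(V>222)
rep('cradle base',cr&(P[...,2]<.015)&(P[...,2]>.004))
rep('shaft',cr&(P[...,2]>.055))
rep('grip',cr&(P[...,2]>.055)&(H[...,2]<50))
ro=(U<290)&(U>222)&(V<222)&(V>170)
rep('rock tops',ro&(P[...,2]>.118))
rep('base',ro&(P[...,2]>.005)&(P[...,2]<.015))
blue=ro&(H[...,0]>100)&(H[...,0]<125)&(H[...,1]>120)
rep('blue',blue);rep('blue top',blue&(P[...,2]>.115))
lk=(abs(U-353)<15)&(V>138)&(V<196)&(P[...,2]>.004)
vv2=P[...,2][lk];rep('lookalike',lk)
E
```

```text
Traceback (most recent call last):
  File "h.py", line 12, in dep
    o,d=ray(cam,u,v);return o+d*D[int(round(v)),int(round(u))]
        ~~~^^^^^^^^^
  File "h.py", line 6, in ray
    p=camera_params(cam);K=np.array(p['intrinsics']);T=np.array(p['cam_to_world'])
ValueError: time passes only in moves, steps and waits
```

View pics/crop1.png

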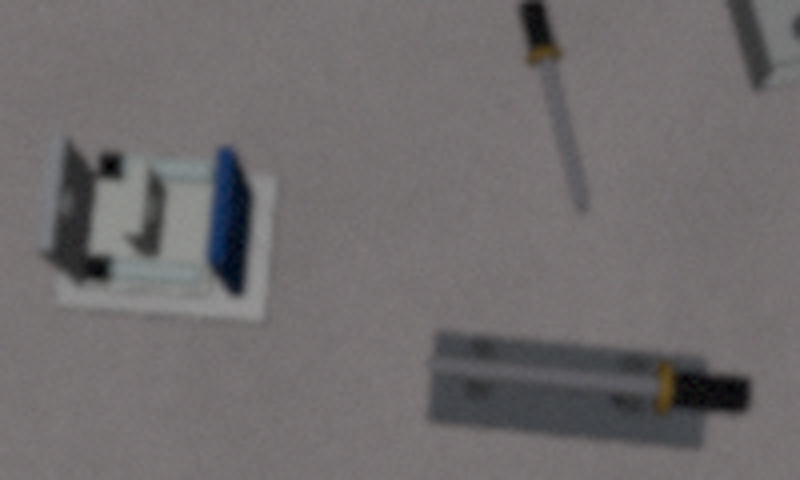

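The crop shows a 200 mm-scale shaft in the cradle with its nose to the left. The thinner look-alike lies on the bench at crop (550,100). The blue plate is on the rocker's right side, at crop (228,220).

```bash
cat > m.py <<'E'
from h import *
im=np.load('topim0.npy');D=np.load('top0.npy')
p=camera_params('top');K=p['intrinsics'];T=p['cam_to_world']
hsv=cv2.cvtColor(im,cv2.COLOR_RGB2HSV)
V,U=np.mgrid[0:400,0:640]
P=(np.stack([(U-K[0,2])/K[0,0],-(V-K[1,2])/K[1,1],-np.ones(U.shape)],-1)*D[...,None])@T[:3,:3].T+T[:3,3]
def rep(n,m):
    p=P[m];print(n,len(p),p.mean(0).round(4),p.min(0).round(3),p.max(0).round(3))
    if len(p)>4:
        r=cv2.minAreaRect((p[:,:2]*1000).astype(np.float32));q=p[:,:2]-p[:,:2].mean(0);w,v=np.linalg.eigh(q.T@q);print('  dir',np.degrees(np.arctan2(v[1,1],v[0,1])).round(2),'rect',np.round(r[0],1),np.round(r[1],1),round(r[2],1))
Z=P[...,2];H=hsv
print('bench z',np.median(Z[260:280,300:420]))
cr=(U>318)&(U<410)&(V>215)&(V<260)
rep('cradle base',cr&(Z<.016)&(Z>.005))
rep('shaft',cr&(Z>.052))
rep('grip',cr&(Z>.052)&(H[...,2]<45))
ro=(U<290)&(U>222)&(V<222)&(V>170)
rep('tops',ro&(Z>.118))
rep('base',ro&(Z>.005)&(Z<.016))
blue=ro&(H[...,0]>100)&(H[...,0]<125)&(H[...,1]>120)
rep('blue',blue);rep('blue top',blue&(Z>.115))
rep('metal top',ro&(U<240)&(Z>.115))
rep('look',(abs(U-353)<15)&(V>138)&(V<196)&(Z>.006))
for n,u0,u1,v0,v1 in [('jug',105,175,155,220),('jar',145,190,255,290),('beaker',230,268,285,315),('bottle',452,494,166,200),('rack',395,485,110,165)]:
    rep(n,(U>u0)&(U<u1)&(V>v0)&(V<v1)&(Z>.04))
E
python3 m.py
```

```text
bench z -0.0006367256110380581
cradle base 918 [ 0.474  -0.0893  0.0076] [ 0.43  -0.186  0.005] [ 0.526 -0.002  0.016]
  dir 75.6 rect [477.9 -94. ] [179.2  60. ] 77.0
shaft 678 [ 0.4716 -0.1061  0.0871] [ 0.379 -0.199  0.052] [0.511 0.019 0.976]
  dir 82.17 rect [466.2 -75.4] [110.5 231.2] 17.2
grip 142 [ 0.458  -0.1715  0.0696] [ 0.446 -0.195  0.055] [ 0.471 -0.15   0.075]
  dir 78.26 rect [ 458.6 -172.9] [44.  19.7] 77.2
tops 422 [0.5987 0.1511 0.1618] [0.379 0.019 0.118] [0.654 0.217 0.976]
  dir -135.68 rect [537.7  87.9] [324.9 118.6] 43.7
base 515 [0.5827 0.1373 0.0092] [0.548 0.078 0.005] [0.669 0.234 0.015]
  dir 104.3 rect [609.5 156. ] [139.9 100.6] 78.6
blue 204 [0.592  0.1042 0.1107] [0.379 0.019 0.042] [0.645 0.178 0.976]
  dir -169.73 rect [527.5  72.5] [309.6  60. ] 30.9
blue top 99 [0.592  0.1037 0.1423] [0.379 0.019 0.115] [0.63  0.114 0.976]
  dir -165.53 rect [499.9  75.1] [264.2  34.7] 17.6
metal top 163 [0.612  0.1998 0.146 ] [0.379 0.019 0.115] [0.654 0.217 0.976]
  dir -147.49 rect [503.3 130.6] [329.8  53.9] 32.8
look 271 [ 0.671  -0.1085  0.0442] [ 0.379 -0.125  0.006] [0.743 0.019 0.976]
  dir 166.9 rect [552.  -73.5] [ 69.4 385.3] 72.1
jug 2412 [0.6569 0.4315 0.1072] [0.379 0.019 0.04 ] [0.719 0.498 0.976]
  dir 55.59 rect [558.2 239.7] [550. 145.] 65.8
jar 824 [0.4422 0.3736 0.0923] [0.379 0.019 0.04 ] [0.477 0.417 0.976]
  dir 79.91 rect [429.5 216.2] [402.1  67.1] 85.2
beaker 336 [0.3551 0.1904 0.0954] [0.323 0.019 0.041] [0.389 0.223 0.976]
  dir 97.56 rect [352.4 121.4] [202.3  64.9] 86.9
bottle 710 [ 0.5645 -0.3868  0.1033] [ 0.379 -0.433  0.04 ] [0.603 0.019 0.976]
  dir 114.6 rect [ 494.7 -198.7] [ 63.2 488.2] 20.6
rack 2162 [ 0.706  -0.3362  0.073 ] [ 0.379 -0.45   0.041] [0.756 0.019 0.976]
  dir 110.84 rect [ 607.4 -185.2] [157.8 591.3] 33.3
```

Measured: cradle rect 179×60 mm at (0.478,-0.094), axis at 77°. Rocker base rect 140×100 mm at (0.6095,0.156), axis at 78.6°. Both sizes match, so I'm moving to hover over the grip.

```bash
python3 -m creep '[[1,24,47,-5,0,0,0.1],[1,24,47,-5,0,0,0.1],[1,24,47,-5,0,0,0.1],[1,24,47,-5,0,0,0.1],[1,24,47,-5,0,0,0.1]]' 100
python3 -m creep '[[1,24,47,-5,0,0,0.1],[1,24,47,-5,0,0,0.1],[1,24,47,-5,0,0,0.1],[1,24,47,-5,0,0,0.1],[1,24,47,-5,0,0,0.1]]'
```

```text
t: 0.72
eef_pos: [0.3384, -0.4021, 0.206]
tool_rot: [-0.0, 0.915, 0.404, -0.0]
contact_force: [1.0, 0.7, 0.1]
gripper_width: 0.995
grasp_force: 0.0
t: 1.35
eef_pos: [0.4583, -0.1674, 0.1811]
tool_rot: [0.0, 0.786, 0.618, -0.0]
contact_force: [0.8, -0.9, 0.0]
gripper_width: 1.002
grasp_force: 0.0
```

```bash
cat >> h.py <<'E'
def wpix(uv,z,o,p):
    """wrist pixels -> points on the plane z"""
    K=np.array(p['intrinsics']);M=np.array(p['mount'])
    n=cv2.fisheye.undistortPoints(np.float64(uv).reshape(-1,1,2),K,np.zeros(4)).reshape(-1,2)
    d=np.c_[n[:,0],-n[:,1],-np.ones(len(n))]@M[:3,:3].T
    q=o['tool_rot'];r=R.from_quat([q[1],q[2],q[3],q[0]])
    d=r.apply(d);c=r.apply(M[:3,3])+o['eef_pos']
    return c+d*((z-c[2])/d[:,2])[:,None]
E
python3 - <<'E'
from h import *
o=get_obs();im,d=read_camera('wrist');save('w1.png',im);np.save('w1.npy',im)
p=camera_params('wrist')
h=cv2.cvtColor(im,cv2.COLOR_RGB2HSV)
br=((h[...,0]>15)&(h[...,0]<32)&(h[...,1]>110)&(h[...,2]>40)).astype(np.uint8)
n,l,s,c=cv2.connectedComponentsWithStats(br)
for i in range(1,n):
    if s[i,4]>30: print('brass',c[i],s[i],wpix([c[i]],.065,o,p))
E
```

```text
brass [518.64788732  88.3943662 ] [514  82   9  16  71] [[ 0.67291395 -0.10689758  0.065     ]]
brass [319.47018349 172.83027523] [301 166  38  15 436] [[ 0.46759589 -0.14639336  0.065     ]]
```

View pics/w1.png

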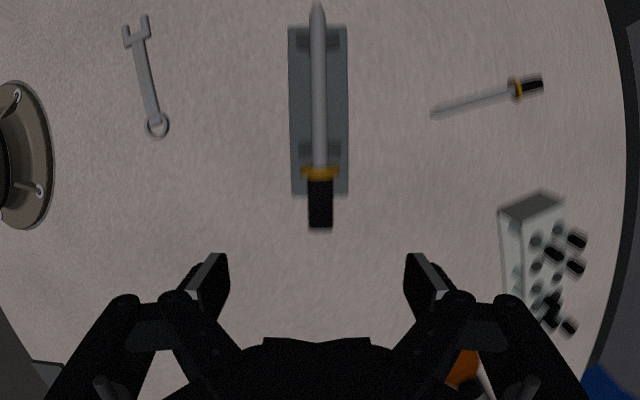

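The wrist view shows the shaft running up the image: brass collar at (319,173), grip spanning (308–332, 180–228), nose at (317,4). The look-alike is to the right, at (515,90).

```bash
python3 - <<'E'
from h import *
o=get_obs();p=camera_params('wrist');im=np.load('w1.npy')
h=cv2.cvtColor(im,cv2.COLOR_RGB2HSV)
# grip rows: dark mask centre on top face; rod: rows centre by brightness vs base
pts=[]
for v in range(186,224,6):
    c=np.where(im[v,290:350].max(1)<40)[0]+290;print(v,c.min(),c.max());pts.append([(c.min()+c.max())/2,v])
W=wpix(pts,.071,o,p);print(W.round(4))
N=wpix([[317.5,4],[320,228],[320,178]],.06,o,p);print('nose,grip end,grip start',N.round(4))
a=W[:,:2];f=np.polyfit(a[:,1],a[:,0],1);print('grip dir',np.degrees(np.arctan2(1,f[0])))
g=W.mean(0);d=N[0]-g;print('nose-grip dir',np.degrees(np.arctan2(d[1],d[0])),np.linalg.norm(d[:2]))
q=o['tool_rot'];r=R.from_quat([q[1],q[2],q[3],q[0]]).as_matrix();print('tool y dir',np.degrees(np.arctan2(r[1,1],r[0,1])),o['eef_pos'])
E
```

```text
186 307 332
192 308 332
198 308 332
204 308 331
210 309 331
216 309 331
222 309 331
[[ 0.4685 -0.148   0.071 ]
 [ 0.4677 -0.1531  0.071 ]
 [ 0.4666 -0.1582  0.071 ]
 [ 0.465  -0.1632  0.071 ]
 [ 0.4642 -0.1685  0.071 ]
 [ 0.463  -0.1737  0.071 ]
 [ 0.4618 -0.179   0.071 ]]
nose,grip end,grip start [[ 0.5025  0.0063  0.06  ]
 [ 0.4599 -0.1884  0.06  ]
 [ 0.4701 -0.1436  0.06  ]]
grip dir 77.666693300501
nose-grip dir 77.6386241420469 0.17366384645709235
tool y dir -12.963057492214983 [ 0.46151786 -0.15967449  0.18098226]
```

```bash
python3 -m creep '[[1,5,0,-40,0,0,0.01],[1,0,0,-40,0,0,0],[1,0,0,-40,0,0,0],[1,0,0,-20,0,0,0],[1,0,0,0,0,0,0]]' 100
python3 -m creep '[[-1,0,0,0,0,0,0],[-1,0,0,0,0,0,0],[-1,0,0,0,0,0,0],[-1,0,0,0,0,0,0],[-1,0,0,0,0,0,0]]' 100
python3 -m creep '[[-1,0,0,0,0,0,0],[-1,0,0,0,0,0,0],[-1,0,0,0,0,0,0]]' 100
```

```text
t: 2.02
eef_pos: [0.4615, -0.1686, 0.0398]
tool_rot: [-0.002, 0.784, 0.62, -0.001]
contact_force: [-0.1, 0.4, -0.8]
gripper_width: 1.003
grasp_force: 0.0
t: 2.65
eef_pos: [0.4616, -0.1688, 0.0414]
tool_rot: [-0.001, 0.784, 0.621, -0.001]
contact_force: [-5.6, -0.1, 5.8]
gripper_width: 0.238
grasp_force: 97.2
t: 3.02
eef_pos: [0.4616, -0.1689, 0.0414]
tool_rot: [-0.001, 0.784, 0.621, -0.001]
contact_force: [-4.8, 0.1, 6.4]
gripper_width: 0.242
grasp_force: 97.2
```

```bash
python3 -m creep '[[-1,0,0,15,0,0,0],[-1,0,0,20,0,0,0],[-1,0,0,10,0,0,0],[-1,30,20,0,0,0,0.01],[-1,30,20,0,0,0,0.01]]' 100
python3 -m creep '[[-1,20,20,0,0,0,0.01],[-1,18,18,0,0,0,0],[-1,0,0,0,0,0,0],[-1,0,0,0,0,0,0],[-1,0,0,0,0,0,0]]'
python3 - <<'E'
from h import *
o=get_obs();im,d=read_camera('wrist');save('w2.png',im);np.savez('w2.npz',im=im,d=d,pos=o['eef_pos'],rot=o['tool_rot'])
im,d=read_camera('top');np.savez('t2.npz',im=im,d=d)
im,d=read_camera('scene');np.savez('s2.npz',im=im,d=d)
a=cv2.resize(np.load('t2.npz')['im'][150:260,215:375],None,fx=5,fy=5,interpolation=cv2.INTER_CUBIC);save('t2.png',a)
print(o['eef_pos'],o['tool_rot'],o['contact_force'],o['torque'])
E
```

```text
t: 3.65
eef_pos: [0.5239, -0.1289, 0.087]
tool_rot: [0.001, 0.778, 0.628, 0.0]
contact_force: [-0.2, -0.2, -1.2]
gripper_width: 0.237
grasp_force: 97.5
t: 4.28
eef_pos: [0.5603, -0.092, 0.0863]
tool_rot: [0.0, 0.775, 0.632, -0.0]
contact_force: [0.4, 0.3, -2.3]
gripper_width: 0.238
grasp_force: 97.5
[ 0.56027202 -0.09197107  0.08627136] [ 4.63779896e-05  7.75262257e-01  6.31639349e-01 -4.03786373e-04] [ 0.35779252  0.3212208  -2.34860598] [-0.14546998  0.01645468 -0.01674406]
```

View pics/w2.png

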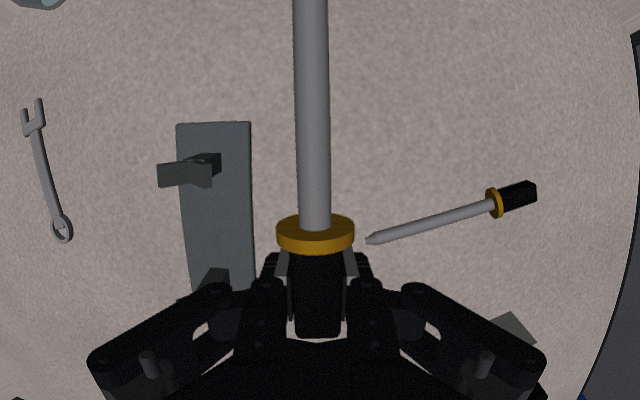

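The shaft is held in the grip, pointing up the image at column ~312, with the collar at (315,235). The rocker is out of view here, so I'll measure the shaft against the rocker in the top view.

```bash
cat > m2.py <<'E'
from h import *
import sys
f=np.load('t2.npz');im,D=f['im'],f['d'];h=cv2.cvtColor(im,cv2.COLOR_RGB2HSV)
p=camera_params('top');K=p['intrinsics'];T=p['cam_to_world'];V,U=np.mgrid[0:400,0:640]
P=(np.stack([(U-K[0,2])/K[0,0],-(V-K[1,2])/K[1,1],-np.ones(U.shape)],-1)*D[...,None])@T[:3,:3].T+T[:3,3]
P=P[150:260,215:420].reshape(-1,3);hh=h[150:260,215:420].reshape(-1,3);c=im[150:260,215:420].reshape(-1,3)
rod=P[(P[:,2]>.085)&(P[:,2]<.13)&(P[:,1]<.088)&(P[:,1]>-.05)]
print('rod',len(rod),rod.min(0),rod.max(0))
for a in np.arange(-.05,.09,.02):
    s=rod[(rod[:,1]>=a)&(rod[:,1]<a+.02)]
    if len(s): print(a.round(2),len(s),s.mean(0).round(4),s[:,0].min().round(4),s[:,0].max().round(4),s[:,2].max().round(4))
y=(rod[:,1]>-.04)&(rod[:,1]<.065);fx=np.polyfit(rod[y,1],rod[y,0],1);fz=np.polyfit(rod[y,1],rod[y,2],1)
print('dir',np.degrees(np.arctan2(1,fx[0])),'slope z',fz[0])
g=np.load('w2.npz');o=dict(eef_pos=g['pos'],tool_rot=g['rot']);pw=camera_params('wrist');w=g['im']
pts=[]
for v in [10,60,110,160,205]:
    r=w[v,260:370].astype(float).mean(1);e=np.gradient(cv2.GaussianBlur(r[None],(5,1),0)[0]);print(v,260+e.argmin(),260+e.argmax(),end=' ')
    pts.append([(520+e.argmin()+e.argmax())/2,v])
print('\n',wpix(pts,.105,o,pw).round(4))
r=(P[:,1]>.07)&(P[:,0]>.54)&(P[:,0]<.68)&(P[:,1]<.24)
b=P[r&(P[:,2]>.005)&(P[:,2]<.0155)];print('base',cv2.minAreaRect((b[:,:2]*1000).astype(np.float32)))
for n,a0,a1 in [('blue',.085,.125),('lug',.135,.175),('metal',.18,.23)]:
    for zt in (.121,.117):
        t=P[r&(P[:,2]>zt)&(P[:,2]<.14)&(P[:,1]>a0)&(P[:,1]<a1)]
        if len(t)>3: print(n,zt,len(t),t.mean(0).round(4),t[:,2].max(),cv2.minAreaRect((t[:,:2]*1000).astype(np.float32)))
E
python3 m2.py
```

```text
rod 303 [ 0.56207458 -0.04990403  0.10210934] [0.59394776 0.07505786 0.11533761]
-0.05 50 [ 0.5689 -0.0398  0.1095] 0.5621 0.5775 0.1141
-0.03 50 [ 0.572  -0.02    0.1095] 0.5653 0.5792 0.114
-0.01 48 [5.763e-01 3.000e-04 1.102e-01] 0.5701 0.584 0.1139
0.01 50 [0.5794 0.02   0.1102] 0.5724 0.5864 0.1153
0.03 49 [0.5835 0.0402 0.1114] 0.5771 0.5914 0.1149
0.05 47 [0.5868 0.0594 0.1108] 0.5797 0.5939 0.1147
0.07 9 [0.5888 0.0725 0.1097] 0.585 0.5926 0.1124
dir 79.60986400881242 slope z 0.019369957853176963
10 292 328 60 293 329 110 294 330 160 295 331 205 297 331 
 [[ 0.5822  0.0201  0.105 ]
 [ 0.5783 -0.0009  0.105 ]
 [ 0.5745 -0.0208  0.105 ]
 [ 0.5708 -0.0404  0.105 ]
 [ 0.5674 -0.0589  0.105 ]]
base ((609.2699584960938, 155.96493530273438), (140.13583374023438, 100.37565612792969), 78.79706573486328)
blue 0.121 136 [0.5982 0.1071 0.1259] 0.12966576918853723 ((599.3136596679688, 106.81598663330078), (10.462471961975098, 71.28099822998047), 78.5498275756836)
blue 0.117 143 [0.5981 0.1069 0.1255] 0.12966576918853723 ((599.3136596679688, 106.81598663330078), (10.462471961975098, 71.28099822998047), 78.5498275756836)
lug 0.121 102 [0.6089 0.1558 0.1259] 0.13045842929529738 ((609.2356567382812, 155.7748565673828), (12.120096206665039, 44.50537109375), 78.79144287109375)
lug 0.117 110 [0.6084 0.1556 0.1255] 0.13045842929529738 ((609.2356567382812, 155.7748565673828), (12.120096206665039, 44.50537109375), 78.79144287109375)
metal 0.121 141 [0.618  0.2049 0.1259] 0.12905886809249312 ((619.349609375, 204.90625), (10.940778732299805, 70.5321044921875), 78.3836898803711)
metal 0.117 156 [0.6181 0.2045 0.1252] 0.12905886809249312 ((619.349609375, 204.90625), (10.940778732299805, 70.5321044921875), 78.3836898803711)
```

View pics/t2.png

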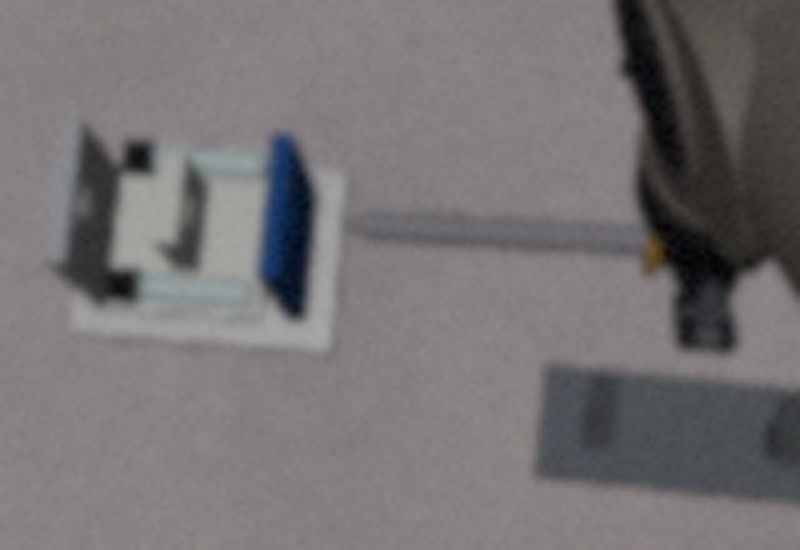

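Rocker axis from the plate tops is 78.5°, and the held rod is at 79.5°. A −0.018 rad turn about the TCP puts the two lines together, with height ≈105 mm. I'm advancing gently and watching the forces.

```bash
python3 -m creep '[[-1,0,0,0,0,0,-0.018],[-1,2,9.8,0,0,0,0],[-1,2,9.8,0,0,0,0],[-1,1,4.9,0,0,0,0],[-1,1,4.9,0,0,0,0]]' 100
python3 -m creep '[[-1,1,4.9,0,0,0,0],[-1,1,4.9,0,0,0,0],[-1,0,0,0,0,0,0]]'
```

```text
t: 5.05
eef_pos: [0.5671, -0.0608, 0.0863]
tool_rot: [-0.0, 0.78, 0.625, -0.0]
contact_force: [-0.2, 0.1, -2.1]
gripper_width: 0.237
grasp_force: 97.5
t: 5.42
eef_pos: [0.569, -0.0511, 0.0863]
tool_rot: [-0.0, 0.78, 0.625, 0.0]
contact_force: [-0.1, -0.3, -1.8]
gripper_width: 0.24
grasp_force: 97.5
```

```bash
python3 -m creep '[[-1,2,9.8,0,0,0,0],[-1,1,4.9,0,0,0,0],[-1,1,4.9,0,0,0,0],[-1,0,0,0,0,0,0]]'
python3 -m creep '[[-1,1,4.9,0,0,0,0],[-1,1,4.9,0,0,0,0],[-1,1,4.9,0,0,0,0],[-1,1,4.9,0,0,0,0],[-1,0,0,0,0,0,0]]'
```

```text
t: 5.92
eef_pos: [0.5731, -0.0314, 0.0864]
tool_rot: [-0.0, 0.78, 0.626, 0.0]
contact_force: [0.3, -0.9, -1.2]
gripper_width: 0.239
grasp_force: 97.5
t: 6.55
eef_pos: [0.5771, -0.0117, 0.0863]
tool_rot: [-0.0, 0.78, 0.626, 0.0]
contact_force: [0.2, 0.1, -1.9]
gripper_width: 0.243
grasp_force: 97.5
```

```bash
python3 -m creep '[[-1,2,9.8,0,0,0,0],[-1,2,9.8,0,0,0,0],[-1,2,9.8,0,0,0,0],[-1,1,4.9,0,0,0,0],[-1,0,0,0,0,0,0]]'
python3 -m creep '[[-1,1,4.9,0,0,0,0],[-1,1,4.9,0,0,0,0],[-1,1,4.9,0,0,0,0],[-1,1,4.9,0,0,0,0],[-1,0,0,0,0,0,0]]'
```

```text
t: 7.18
eef_pos: [0.5841, 0.0225, 0.0863]
tool_rot: [-0.0, 0.78, 0.626, 0.0]
contact_force: [0.7, 0.3, -1.6]
gripper_width: 0.236
grasp_force: 97.5
t: 7.8
eef_pos: [0.588, 0.0422, 0.0863]
tool_rot: [-0.0, 0.78, 0.626, 0.0]
contact_force: [-0.4, -0.2, -1.8]
gripper_width: 0.24
grasp_force: 97.5
```

```bash
python3 -m creep '[[-1,1,4.9,0,0,0,0],[-1,1,4.9,0,0,0,0],[-1,1,4.9,0,0,0,0],[-1,1,4.9,0,0,0,0],[-1,0,0,0,0,0,0]]'
python3 -m creep '[[-1,0.6,2.9,0,0,0,0],[-1,0.4,2,0,0,0,0],[-1,0,0,0,0,0,0]]'
python3 - <<'E'
from h import *
o=get_obs();im,d=read_camera('wrist');save('w3.png',im[150:400,150:500])
print(o['eef_pos'],o['contact_force'])
E
```

```text
t: 8.43
eef_pos: [0.592, 0.0618, 0.0864]
tool_rot: [-0.0, 0.78, 0.626, 0.0]
contact_force: [-0.6, 0.6, -2.0]
gripper_width: 0.234
grasp_force: 97.5
t: 8.8
eef_pos: [0.593, 0.0662, 0.0863]
tool_rot: [-0.0, 0.78, 0.625, 0.0]
contact_force: [0.3, -0.1, -1.6]
gripper_width: 0.241
grasp_force: 97.5
[0.59301186 0.06618176 0.08633199] [ 0.30227092 -0.06788832 -1.58405927]
```

View pics/w3.png

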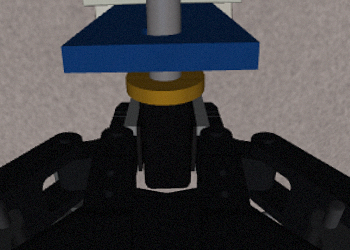

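The crop shows the shaft through the blue plate, with a gap of several mm between the brass collar (165,85) and the plate. I'm creeping on until contact.

```bash
python3 -m creep '[[-1,0.6,2.9,0,0,0,0],[-1,0.4,2,0,0,0,0],[-1,0,0,0,0,0,0]]'
python3 -m creep '[[-1,0.3,1.5,0,0,0,0],[-1,0,0,0,0,0,0]]'
python3 -m creep '[[-1,0.3,1.5,0,0,0,0],[-1,0,0,0,0,0,0]]'
```

```text
t: 9.22
eef_pos: [0.594, 0.0712, 0.0864]
tool_rot: [-0.0, 0.78, 0.625, 0.0]
contact_force: [0.2, -0.4, -1.2]
gripper_width: 0.237
grasp_force: 97.5
t: 9.48
eef_pos: [0.5943, 0.0725, 0.0863]
tool_rot: [0.0, 0.78, 0.625, 0.0]
contact_force: [-0.2, -0.5, -1.7]
gripper_width: 0.24
grasp_force: 97.5
t: 9.72
eef_pos: [0.5946, 0.074, 0.0863]
tool_rot: [-0.0, 0.78, 0.625, 0.0]
contact_force: [0.2, -0.4, -2.1]
gripper_width: 0.236
grasp_force: 97.5
```

```bash
for i in 1; do python3 -m creep '[[-1,0.2,1,0,0,0,0],[-1,0,0,0,0,0,0]]'; done
python3 -m creep '[[-1,0.2,1,0,0,0,0],[-1,0,0,0,0,0,0]]'
python3 -m creep '[[-1,0.2,1,0,0,0,0],[-1,0,0,0,0,0,0]]'
```

```text
t: 9.98
eef_pos: [0.5948, 0.075, 0.0863]
tool_rot: [-0.0, 0.78, 0.625, 0.0]
contact_force: [0.6, -0.2, -1.8]
gripper_width: 0.239
grasp_force: 97.5
t: 10.22
eef_pos: [0.5949, 0.0752, 0.0863]
tool_rot: [0.0, 0.781, 0.625, -0.0]
contact_force: [0.0, -2.4, -0.3]
gripper_width: 0.241
grasp_force: 97.5
t: 10.48
eef_pos: [0.5949, 0.0753, 0.0862]
tool_rot: [0.0, 0.781, 0.625, -0.001]
contact_force: [-1.8, -5.2, 1.4]
gripper_width: 0.243
grasp_force: 97.7
```

Contact: the tool stopped at y=0.0752 and the force is rising. I'll press a little, lower onto the hole bottoms, press again, and check.

```bash
python3 -m creep '[[-1,0,0,-1,0,0,0],[-1,0,0,-1,0,0,0],[-1,0,0,0,0,0,0]]'
python3 -m creep '[[-1,0.3,1.5,0,0,0,0],[-1,0,0,0,0,0,0]]'
python3 - <<'E'
from h import *
im,d=read_camera('wrist');save('w4.png',im[150:400,150:500]);print(get_obs()['contact_force'])
E
```

```text
t: 10.85
eef_pos: [0.595, 0.0752, 0.0854]
tool_rot: [0.001, 0.781, 0.625, -0.001]
contact_force: [-5.5, -6.4, 10.6]
gripper_width: 0.24
grasp_force: 99.5
t: 11.1
eef_pos: [0.595, 0.0752, 0.0854]
tool_rot: [0.001, 0.781, 0.624, -0.002]
contact_force: [-7.0, -8.9, 13.5]
gripper_width: 0.235
grasp_force: 99.8
[-7.02365244 -9.04943233 13.152805  ]
```

View pics/w4.png

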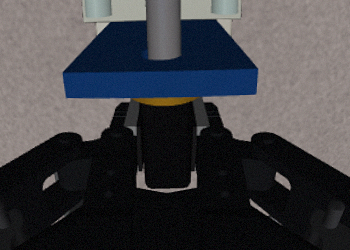

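The collar (165,102) is tight under the blue plate and the shaft bears on the holes. Releasing.

```bash
python3 -m creep '[[-1,0,0,0.6,0,0,0],[-0.3,0,0,0,0,0,0],[0,0,0,0,0,0,0],[0.2,0,0,0,0,0,0],[0.3,0,0,0,0,0,0]]' 
python3 -m creep '[[0.5,0,0,0,0,0,0],[0.5,0,0,15,0,0,0],[0.5,0,0,30,0,0,0],[0.5,0,0,40,0,0,0],[0.5,0,-20,40,0,0,0]]'
python3 -m creep '[[0.5,0,-40,30,0,0,0],[0.5,0,-40,0,0,0,0],[0.5,0,-30,0,0,0,0],[0.5,0,0,0,0,0,0],[0.5,0,0,0,0,0,0]]'
python3 - <<'E'
from h import *
o=get_obs();im,d=read_camera('wrist');t,D=read_camera('top')
a=cv2.resize(im,(640,400));b=cv2.resize(t[150:230,210:338],(640,400),interpolation=cv2.INTER_CUBIC)
save('w5.png',cv2.resize(np.vstack([im[:300],b[60:360]]),None,fx=.95,fy=.95))
h=cv2.cvtColor(im,cv2.COLOR_RGB2HSV);pw=camera_params('wrist')
m=(h[...,0]>15)&(h[...,0]<32)&(h[...,1]>110)&(h[...,2]>40);y,x=np.where(m)
print(len(x),x.mean(),y.mean(),wpix([[x.mean(),y.min()],[x.mean(),y.max()]],.12,o,pw),o['eef_pos'])
E
```

```text
t: 11.78
eef_pos: [0.5956, 0.0788, 0.0849]
tool_rot: [-0.0, 0.78, 0.625, 0.0]
contact_force: [-0.1, -0.1, 0.4]
gripper_width: 0.651
grasp_force: 0.0
t: 12.4
eef_pos: [0.5954, 0.0603, 0.2124]
tool_rot: [-0.0, 0.779, 0.627, 0.001]
contact_force: [1.4, -0.7, -0.1]
gripper_width: 0.754
grasp_force: 0.0
t: 13.02
eef_pos: [0.5955, -0.0506, 0.2406]
tool_rot: [-0.0, 0.78, 0.625, 0.001]
contact_force: [0.1, 0.7, 0.3]
gripper_width: 0.744
grasp_force: 0.0
364 313.1098901098901 74.5989010989011 [[ 0.62630979  0.09263564  0.12      ]
 [ 0.5910062  -0.06437941  0.12      ]] [ 0.59554551 -0.05059082  0.24061579]
```

View pics/w5.png

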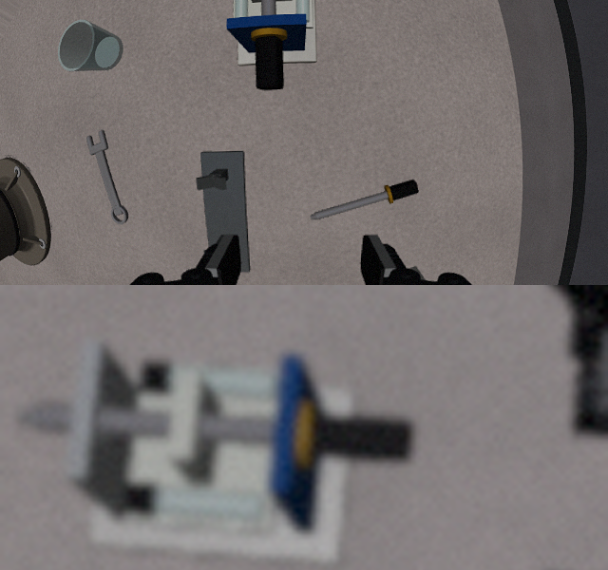

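The shaft passes through the blue plate, lug and metal plate, with its nose out at (35,415). The collar is against the blue plate, the shaft is released, and the beaker is undisturbed.

```bash
python3 -c "
from station import *
print(hand_in())"
```

```text
the job is handed in; nothing more can be done
None
```

The shaft is in the rocker through the blue plate, lug and metal plate, released with its collar against the blue plate; I handed the job in at about 13 s, without re-imaging the jug, bottle, jar and rack at the end.

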